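# Hang the parts bin on the slatted stand

### The job

Pick up the blue parts bin and hang it in the middle of the upper groove of the slatted stand: tilt its front up, feel the lip on its back into the groove, then rotate the bin down until it hangs level with its back against the slats, and let go. Be gentle: do not force the bin against the stand, and leave the two white cut-outs and the jar where they are.

Things in the scene. Friction and masses are not known exactly. Their poses are not given: they have to be found in the camera images.
- bin_grip (a point): Centre of the loose, open-topped blue plastic bin (0.10 to 0.21 kg), half-way up; it starts upright on the bench. 110 mm long (x), 60 wide (y), 50 high (z), walls 3 mm. Axes: x from its back to its front, y left, z up. Back wall's outer face 55 mm behind this point, underside 25 mm below. Sides are 50 mm high up to 85 mm from the back face, then 30 mm, as is the front wall.
- bin_lip (a point): Middle of the top edge of the bin's hook, axes as the bin's. Hook, 44 mm wide (y), on the back: a level tongue 3 mm thick, 47 to 50 mm above the bin's underside (flush with the top rim), sticks out 11 mm backwards; at its end a lip 3 mm thick (8 to 11 mm behind the back face) rises to 69 mm above the underside. This point is 9.5 mm behind the back face.
- groove (a point): Middle of the upper groove's range: on the slats' front face, mid-width, 118 mm above the bench. x straight out of the face (side where the bin hangs, away from the robot), y along the groove, z up. The slats can be set higher or lower: the lower edge of the groove's mouth is anywhere from 15 mm below to 15 mm above this point; not measured: see or feel it. In x the face is exact.
- slat_top (a point): Nominal top edge of the stand: on the front face, 36 mm above the groove point (same +-15 mm). Heights from the groove's true lower edge: mouth 0 to 18 mm, along the whole width; upper slat 18 to 36 mm; slat below -56 to 0; a second groove under it (not for use). Slats are 5 mm thick; behind them a cavity reaches back to a board 28 mm behind the front face. They do not give under 60 N.
- stand: The slatted stand, fixed to the bench: 240 mm wide (y), MDF base 100 mm deep and 10 mm thick, posts, grey slats. Origin on the bench below the groove point, same axes. The lip passes the mouth only with the bin's front tilted up some 35 to 45 degrees, moving inwards and upwards together (about 1.3 mm to spare each way at the tightest); inside there is ample room to rotate it down.
- bin: The bin as a whole; origin on its underside at the foot of the back wall's outer face, axes as the bin's. When seated, the tongue rests on the top edge of the slat below the mouth, the lip stands behind the upper slat (0 to 3 mm of play in x) and the back face is against the slat below, the bin level to within a few degrees.
- tree: White wooden fir-tree cut-out on a foot, 110 mm tall, 65 mm wide, standing on the bench; origin under its centre. Bystander: leave it.
- moose: White wooden moose cut-out on a foot, 120 mm tall, 95 mm wide, standing on the bench; origin under its centre. Bystander: leave it.
- jar: Closed glass paint jar, 60 mm across, 65 mm tall, upright on the bench; origin under its centre. Bystander: leave it.
Mind the look-alikes: they are no part of the job. Of the things that look like the bin, take the one that is nearest to the robot's base at the start.

How it is judged:
On the way:
1. the bin, its front tilted up by more than 15 degrees, has its lip in the groove's mouth, more than 3 mm behind the slats' face (angle between bin_grip's own z axis and vertical above 0.26 rad and x of bin_lip in the frame of groove between -0.03 and -0.003 m and y of bin_lip in the frame of groove between -0.08 and 0.08 m and z of bin_lip in the frame of groove between -0.02 and 0.045 m), for 0.1 s.
At the end, for the whole second after the job is handed in: The bin hangs on the stand, at rest and released: the top of its lip is 4 to 14 mm behind the slats' face, 4 to 40 mm above the groove point and within 30 mm of the middle of the stand, and the bin is level and square to the face within 0.12 rad (x of bin_lip in the frame of groove between -0.014 and -0.004 m and y of bin_lip in the frame of groove between -0.03 and 0.03 m and z of bin_lip in the frame of groove between 0.004 and 0.04 m and angle between the z axis of bin_grip and the z axis of groove, either way round below 0.12 rad and angle between the x axis of bin_grip and the x axis of groove, either way round below 0.12 rad and angle between bin_grip's own z axis and vertical below 0.12 rad and contact force between bin and stand above 0.3 N and linear speed of bin below 0.02 m/s and contact force between bin and the fingers below 0.05 N); the robot touches nothing.
It fails at once if the bin is pressed against the stand with more than 15 N (contact force between bin and stand above 15 N).
It fails at once if the robot strikes or leans on the stand with more than 5 N (contact force between any of the arm, the fingers and stand above 5 N).
It fails at once if a cut-out or the jar is moved by more than 15 mm (distance of any of tree, moose, jar from where it was at the start of the episode above 0.015 m).
It also fails if it takes over 67 s, if anything falls off the work surface, if the arm or the gripper's body presses on something with over 40 N, if the wrist force passes 120 N, or if a joint passes its speed limit or range.

### The arm

A 6-joint arm with a two-finger parallel gripper is mounted at the origin on the work surface. World frame = base frame: x ahead of the robot, y to its left, z up, the work surface at z = 0. Lengths are in m, angles in rad, forces in N, time in s.
With the tool pointing down it reaches from about 0.35 to 0.775 m from the base axis. Payload 7.3 kg.
Tool frame: the origin (TCP) lies midway between the tips of the shut fingers; the grasp point (between the pads) lies tcp_to_grasp behind it (tcp_to_grasp is the distance from the TCP to the grasp point, in m); z points along the fingers, y is the line along which they close (so a half turn about z gives the same grasp; the last joint's range is limited). The gripper opens to 92 mm and grips with 3 to 60 N. Pads are 19 mm wide; open, the fingers measure 130 mm over their backs; the gripper's body (75 mm by 190 mm) begins 47 mm behind the grasp point.
Start: joints at [1.169, 0.342, 1.524, -0, 1.275, -0.146], TCP at [0.133, 0.508, 0.194] pointing down, gripper open.
Joint ranges: [-2.53, 2.53], [-0.77, 2.02], [0.04, 2.7], [-1, 4.14], [0.28, 2.66], [-3.11, 3.11]. Speed limits (rad/s): [2.57, 2.57, 3.14, 3.14, 3.14, 3.14].

### API

Orientations are given as a rotation vector (axis times angle).
In Python, from cell import * gives the robot as it stands. The module is installed in compiled form; this text tells all that it offers.
- The arm moves only by the shell command python3 -m handwheel 'ROWS' [FORCE]. ROWS is JSON, a list of rows, each an object with "slide": the shift along the tool's x, y, z in mm, a list of three; "delta_rot": the turn, a rotation vector about the tool's x, y, z in degrees, a list of three; "grip": the closure, from 0 (fully open) to 1 (shut). In form: [{"slide": [tx, ty, tz], "delta_rot": [wx, wy, wz], "grip": grip}, ...]. A call has 1 to 10 rows; each row shifts and turns the commanded pose from where the row before left it, along the tool's axes as they then stand; what a row does not reach is not made up. A row lasts 1/10 s, in which the tool goes at most 50 mm and 8.59 degrees, less where a joint would pass 70% of its speed; a pose out of reach is approached as far as the arm can. A call with a gripper value outside its range is refused whole. The fingers move at their own pace and stop on an object; FORCE is the grip in N (left out, the last holds). Time passes only in rows, so rows that do not move let the fingers close. It gives the time, the measured TCP pose, the force, the opening and the grip force at its end, in the units of the state.
- observe(): the state, without advancing time (a new reading comes with each control period).
- read_camera(name): name is "side" or "top" or "wrist"; returns (picture, depth): 400x640x3 uint8, blue, green, red; 400x640 float32, m along the optical axis (not along the pixel's ray), 0 where there is no reading.
- get_calibration(name): a dict with "fx", "fy", "cx", "cy" (pixels), "k1" (the pictures are not rectified: a ray, as slopes to the right and down, at radius r is drawn at 1 + k1 r^2 times it, then the intrinsics apply), "rvec" (rotation vector, rad) and "tvec" (3), from world to camera coordinates, as OpenCV has them. Camera axes: x right, y down, z forward; pixel columns grow to the right and rows downward; lengths in m; the calibration is good to about 2 mm. A picture is of the moment at which its call begins: read the wrist's pose just before it. get_calibration takes no time and is no camera call; for the wrist camera it gives the pose at the moment of the call.
- sign_off(): hands the job in; it is judged then, once.
Trained networks look in the newest picture that a camera, given by its name, has taken for a name from the list of things; names that differ only in an ending like _2 or _b are one class to them, and where a whole thing is asked for, a point or a joint stands for the part that bears it (a point fixed in the world has none). Each returns a list of dicts, best first, with "p" (0 to 1); they miss things now and then, are a little off and sometimes report something else, mostly with a low value. They report only what shows in the picture. A call takes as long as a camera call. They do not tell look-alikes from the thing itself.
- silhouettes(camera, query): "pixels" (400x640 bool, what is visible of it) and "box" ([centre column, centre row, width, height] in pixels, round what is visible of it).
- tip_of(camera, query): "uv" ([column, row] in pixels: a listed point, or the origin of a listed thing).
The state is a dict: "clock": time; "joints": joint angles; "dq": joint speeds; "effort": joint torques, N m; "ee_pos": TCP position; "tool_rot": TCP orientation; "ft_force": force on the tool from outside, world axes, zero at the start; "torque": the same for the moment, N m; "gripper_width": finger opening in m; "grip_force": force on a finger pad.
Only numpy, scipy, OpenCV 4.12 (cv2) and the standard library are available. Lean on these libraries where they do the work, as an engineer would, in place of code of your own. Each camera call takes 0.05 s, during which the arm holds its last target. There are 200 camera calls.

## Working session

There is one attempt and no reset: what is moved stays moved. The work goes in short steps, Python scripts to look and compute and a shell command to move; the robot and the scene stay as the last step left them, time stands still between calls to the robot, and variables do not carry over. Pictures are saved under pics/ and viewed, at most 10 in all, crops included, and the job is handed in when it is done.

```bash
mkdir -p pics
cat > h.py <<'E'
from cell import *
import numpy as np, cv2
from scipy.spatial.transform import Rotation as R
def ray(cal,u,v):
    p=np.array([(u-cal['cx'])/cal['fx'],(v-cal['cy'])/cal['fy']]);q=p.copy()
    for _ in range(20): q=p/(1+cal['k1']*(q@q))
    return q
def world(cal,u,v,d):
    q=ray(cal,u,v); c=np.array([q[0],q[1],1])*d
    return R.from_rotvec(np.ravel(cal['rvec'])).inv().apply(c-np.ravel(cal['tvec']))
def cloud(cal,depth,mask=None):
    m=depth>0
    if mask is not None: m&=mask
    v,u=np.nonzero(m); K=np.array([[cal['fx'],0,cal['cx']],[0,cal['fy'],cal['cy']],[0,0,1.]])
    p=np.stack([(u-cal['cx'])/cal['fx'],(v-cal['cy'])/cal['fy']],1);q=p.copy()
    for _ in range(20): q=p/(1+cal['k1']*(q**2).sum(1,keepdims=True))
    d=depth[v,u][:,None]; c=np.hstack([q*d,d])
    return R.from_rotvec(np.ravel(cal['rvec'])).inv().apply(c-np.ravel(cal['tvec'])),u,v
E
python3 - <<'E'
from h import *
s=observe(); print({k:np.round(v,3).tolist() for k,v in s.items()})
try: print(tcp_to_grasp)
except Exception as e: print(e)
ims=[]
for n in ['top','side']:
    im,d=read_camera(n); cal=get_calibration(n); ims.append(im)
    print(n,cal)
    for q in ['bin','stand','tree','moose','jar']:
        for r in silhouettes(n,q):
            P,u,v=cloud(cal,d,r['pixels'])
            print(q,round(r['p'],2),np.round(r['box']),np.round(np.percentile(P,[3,50,97],axis=0),3).tolist() if len(P) else None)
    for q in ['bin_grip','bin_lip','groove','slat_top']:
        for r in tip_of(n,q):
            u,v=r['uv'];dd=d[int(v),int(u)]
            print(q,round(r['p'],2),np.round(r['uv']),np.round(world(cal,u,v,dd),3) if dd>0 else None)
cv2.imwrite('pics/a.png',cv2.resize(np.vstack(ims),(480,600)))
cv2.imwrite('pics/top.png',ims[0]);cv2.imwrite('pics/side.png',ims[1])
E
```

```text
{'clock': 0.0, 'joints': [1.169, 0.343, 1.525, -0.0, 1.275, -0.146], 'dq': [0.001, 0.0, 0.0, 0.001, -0.0, 0.001], 'effort': [0.001, -43.123, -24.422, 0.072, 0.056, -0.0], 'ee_pos': [0.133, 0.507, 0.193], 'tool_rot': [-0.401, -3.116, 0.002], 'ft_force': [-0.368, 0.171, 0.05], 'torque': [0.005, -0.007, 0.05], 'grip_force': 0.0, 'gripper_width': 0.092}
0.0188
top {'fx': 427.93050291210903, 'fy': 427.93050291210903, 'cx': 305.6772732933205, 'cy': 194.44440526589793, 'k1': -0.056594631840922525, 'rvec': array([ 2.16009096, -2.19655231,  0.05588449]), 'tvec': array([-7.49901836e-04,  6.25198383e-01,  1.20661880e+00])}
bin 0.89 [360. 143.  50.  36.] [[0.733, -0.222, -0.001], [0.778, -0.167, 0.005], [0.814, -0.108, 0.056]]
bin 0.76 [231. 153.  44.  46.] [[0.694, 0.156, -0.002], [0.75, 0.21, 0.004], [0.803, 0.251, 0.057]]
bin 0.64 [252. 213.  28.  44.] [[0.521, 0.119, -0.001], [0.578, 0.152, 0.004], [0.634, 0.179, 0.053]]
stand 0.91 [371. 248. 101.  51.] [[0.417, -0.295, 0.003], [0.473, -0.183, 0.011], [0.524, -0.064, 0.159]]
tree 0.81 [293. 148.  24.  19.] [[0.742, -0.002, 0.004], [0.755, 0.
[... 1411 characters left out ...]
 0.114, 0.002], [0.574, 0.128, 0.026], [0.633, 0.179, 0.054]]
tree 0.69 [282. 296.  63. 148.] [[0.416, -0.303, 0.003], [0.471, -0.202, 0.039], [0.524, -0.07, 0.158]]
moose 0.56 [291. 149.  34.  36.] [[0.636, 0.318, 0.001], [0.672, 0.345, 0.042], [0.715, 0.372, 0.112]]
jar 0.8 [380. 356.  31.  46.] [[0.585, -0.389, 0.008], [0.606, -0.37, 0.063], [0.636, -0.338, 0.067]]
bin_grip 0.96 [331. 180.] [0.736 0.157 0.047]
bin_grip 0.87 [281. 200.] [0.57  0.119 0.049]
bin_grip 0.68 [396. 263.] [ 0.781 -0.153  0.002]
bin_lip 0.65 [423. 265.] [ 0.799 -0.222  0.064]
bin_lip 0.55 [340. 158.] [0.797 0.232 0.063]
groove 0.76 [297. 278.] [ 0.51  -0.185  0.105]
slat_top 0.66 [298. 262.] [ 0.513 -0.187  0.157]
```

```bash
python3 - <<'E'
import cv2,numpy as np
t=cv2.imread('pics/top.png');s=cv2.imread('pics/side.png')
a=cv2.resize(t[90:290,150:450],(600,400));
b=cv2.resize(t[185:240,225:280],(200,200),interpolation=cv2.INTER_CUBIC)
c=cv2.resize(s[215:370,240:330],(200,344),interpolation=cv2.INTER_CUBIC)
o=np.zeros((600,800,3),np.uint8);o[:400,:600]=a;o[:200,600:]=b;o[200:544,600:]=c
o[400:600,:320]=cv2.resize(s[130:300],(320,200)) if 0 else cv2.resize(s,(320,200))
cv2.imwrite('pics/b.png',o)
E
python3 - <<'E'
from h import *
for n in ['top','side']:
    im,d=read_camera(n); cal=get_calibration(n)
    P,u,v=cloud(cal,d)
    x,y,z=P.T
    m=(x>.49)&(x<.65)&(y>.08)&(y<.21)&(z>.012)&(z<.09)
    rim=m&(z>.04)
    print(n,'bin rim n',rim.sum(),np.round(np.percentile(P[rim],[2,50,98],axis=0),4).tolist())
    pts=P[rim][:,:2].astype(np.float32); print('rect',cv2.minAreaRect(pts))
    lip=m&(z>.056); print('lip',np.round(P[lip].mean(0),4) if lip.any() else None, lip.sum())
    st=(x>.4)&(x<.53)&(y>-.33)&(y<-.03)&(z>.02)
    top=st&(z>.14); print('stand top',np.round(np.percentile(P[top],[2,50,98],axis=0),4).tolist())
    print('  rect',cv2.minAreaRect(P[top][:,:2].astype(np.float32)))
    if n=='side':
        f=st&(x>.5)
        for y0 in np.arange(-.30,-.05,.03):
            k=f&(abs(y-y0)<.015)&(z>.03)&(z<.15); print(round(y0,2),'face x',np.round(np.percentile(x[k],[10,50,90]),4),k.sum())
        g=st&(abs(y+.185)<.09)
        for z0 in np.arange(.02,.17,.004):
            k=g&(abs(z-z0)<.002); 
            if k.any(): print(round(z0,3),np.round(np.percentile(x[k],[10,50,90]),4),k.sum())
E
```

```text
top bin rim n 176 [[0.5157, 0.1174, 0.0406], [0.5322, 0.1458, 0.0497], [0.6072, 0.1792, 0.071]]
rect ((0.5633693933486938, 0.14852669835090637), (0.09514154493808746, 0.06105713173747063), 3.5749340057373047)
lip [0.5173 0.1451 0.0698] 18
stand top [[0.4558, -0.2989, 0.1458], [0.4887, -0.1863, 0.1563], [0.5268, -0.0656, 0.1616]]
  rect ((0.48973748087882996, -0.18137910962104797), (0.24145101010799408, 0.04997711256146431), 81.51654052734375)
side bin rim n 273 [[0.5141, 0.1141, 0.0403], [0.5505, 0.1338, 0.0481], [0.6086, 0.1771, 0.0698]]
rect ((0.5628494620323181, 0.14561247825622559), (0.09766160696744919, 0.06395289301872253), 1.9294706583023071)
lip [0.5159 0.1398 0.0654] 30
stand top [[0.4537, -0.3033, 0.1411], [0.4859, -0.2177, 0.1563], [0.5244, -0.0699, 0.1606]]
  rect ((0.4890918433666229, -0.18305550515651703), (0.24178645014762878, 0.05019335076212883), 81.60079956054688)Traceback (most recent call last):
  File "<stdin>", line 17, in <module>
    return _quantile_unchecked(
        a, q, axis, out, overwrite_input, method, keepdims, weights)
    return _ureduce(a,
                    func=_quantile_ureduce_func,
    ...<5 lines>...
                    overwrite_input=overwrite_input,
                    method=method)
    r = func(a, **kwargs)
    result = _quantile(arr,
                       quantiles=q,
    ...<2 lines>...
                       out=out,
                       weights=wgt)
    slices_having_nans = np.isnan(arr[-1, ...])
                                  ~~~^^^^^^^^^
IndexError: index -1 is out of bounds for axis 0 with size 0
```

View pics/b.png

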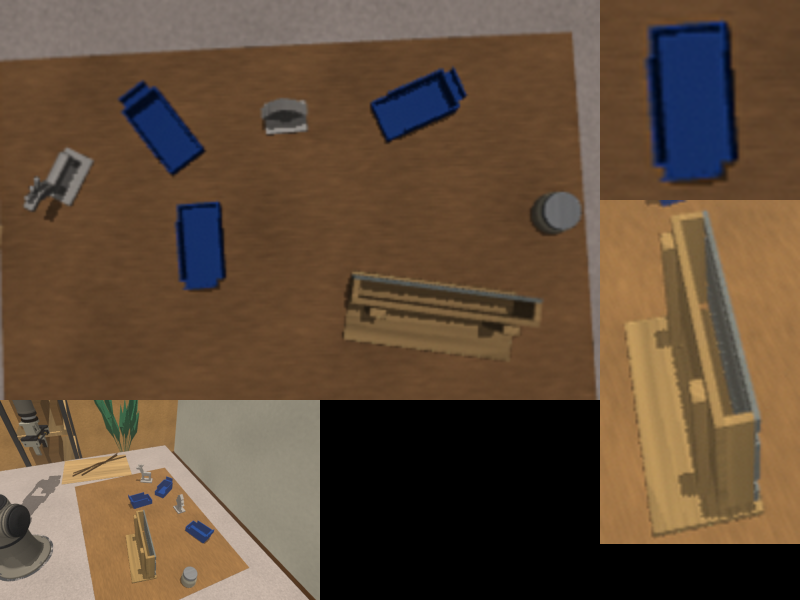

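The three blue bins are at top-camera pixels (231,153), (360,143) and (252,213). The one at (252,213) is nearest the base, at about 0.59 m, and the crop shows its lip facing the robot, so I'll take that one. The stand is at (371,248) and its face points away from the robot. I'll look at the slats with the wrist camera first.

```bash
cat >> h.py <<'E'
def Rt(yaw,lean):
    # tool: z down, leaning back to the robot by lean (deg), y along +y of yawed frame
    a=np.radians(lean); z=np.array([-np.sin(a),0,-np.cos(a)]); y=np.array([0,1.,0]); x=np.cross(y,z)
    return R.from_euler('z',yaw,degrees=True)*R.from_matrix(np.stack([x,y,z],1))
def plan(p,Rg,n,p0=None,R0=None,show=True):
    s=observe()
    if p0 is None: p0=np.array(s['ee_pos']);R0=R.from_rotvec(s['tool_rot'])
    w=(R0.inv()*Rg).as_rotvec()/n
    S=sum((R0*R.from_rotvec(w*k)).as_matrix() for k in range(n))
    t=np.linalg.solve(S,np.array(p)-p0)
    if show: print(n,'rows slide',np.round(t*1000,2).tolist(),'rot',np.round(np.degrees(w),2).tolist())
def pose():
    s=observe(); print(round(s['clock'],2),np.round(s['ee_pos'],4),np.round(R.from_rotvec(s['tool_rot']).as_matrix()[:,2],3),'F',np.round(s['ft_force'],2),'M',np.round(s['torque'],2),s['gripper_width'],s['grip_force'],np.round(s['joints'],2))
E
python3 - <<'E'
from h import *
pose(); print(R.from_rotvec(observe()['tool_rot']).as_matrix().round(2))
plan([.46,.15,.25],Rt(0,20),20)
plan([.62,-.19,.22],Rt(-8.5,35),20,np.array([.46,.15,.25]),Rt(0,20))
E
```

```text
1.1 [0.1328 0.5079 0.194 ] [ 0.  0. -1.] F [-0.47 -0.52 -0.31] M [-0.02  0.03 -0.02] 0.09205673312176128 0.0 [ 1.17  0.34  1.52  0.    1.28 -0.15]
[[-0.97  0.25  0.  ]
 [ 0.25  0.97  0.  ]
 [ 0.    0.   -1.  ]]
20 rows slide [-18.05, -15.63, -5.76] rot [0.13, 0.99, -0.73]
20 rows slide [-8.86, -16.42, -2.91] rot [-0.2, 0.75, 0.38]
```

```bash
python3 -m handwheel '[{"slide":[-18,-15.6,-5.8],"delta_rot":[0.13,1,-0.73],"grip":0},{"slide":[-18,-15.6,-5.8],"delta_rot":[0.13,1,-0.73],"grip":0},{"slide":[-18,-15.6,-5.8],"delta_rot":[0.13,1,-0.73],"grip":0},{"slide":[-18,-15.6,-5.8],"delta_rot":[0.13,1,-0.73],"grip":0},{"slide":[-18,-15.6,-5.8],"delta_rot":[0.13,1,-0.73],"grip":0},{"slide":[-18,-15.6,-5.8],"delta_rot":[0.13,1,-0.73],"grip":0},{"slide":[-18,-15.6,-5.8],"delta_rot":[0.13,1,-0.73],"grip":0},{"slide":[-18,-15.6,-5.8],"delta_rot":[0.13,1,-0.73],"grip":0},{"slide":[-18,-15.6,-5.8],"delta_rot":[0.13,1,-0.73],"grip":0},{"slide":[-18,-15.6,-5.8],"delta_rot":[0.13,1,-0.73],"grip":0}]' && python3 -m handwheel '[{"slide":[-18,-15.6,-5.8],"delta_rot":[0.13,1,-0.73],"grip":0},{"slide":[-18,-15.6,-5.8],"delta_rot":[0.13,1,-0.73],"grip":0},{"slide":[-18,-15.6,-5.8],"delta_rot":[0.13,1,-0.73],"grip":0},{"slide":[-18,-15.6,-5.8],"delta_rot":[0.13,1,-0.73],"grip":0},{"slide":[-18,-15.6,-5.8],"delta_rot":[0.13,1,-0.73],"grip":0},{"slide":[-18,-15.6,-5.8],"delta_rot":[0.13,1,-0.73],"grip":0},{"slide":[-18,-15.6,-5.8],"delta_rot":[0.13,1,-0.73],"grip":0},{"slide":[-18,-15.6,-5.8],"delta_rot":[0.13,1,-0.73],"grip":0},{"slide":[-18,-15.6,-5.8],"delta_rot":[0.13,1,-0.73],"grip":0},{"slide":[-18,-15.6,-5.8],"delta_rot":[0.13,1,-0.73],"grip":0}]'
python3 - <<'E'
from h import *
pose(); plan([.62,-.19,.22],Rt(-8.5,35),20)
cal=get_calibration('wrist');im,d=read_camera('wrist');cv2.imwrite('pics/w1.png',im)
Rc=R.from_rotvec(np.ravel(cal['rvec'])).inv();print('cam',-Rc.apply(np.ravel(cal['tvec'])),Rc.as_matrix()[:,2])
P,u,v=cloud(cal,d);x,y,z=P.T
m=(x>.48)&(x<.66)&(y>.08)&(y<.21)
rim=m&(z>.044)&(z<.055)
print(rim.sum(),cv2.minAreaRect(P[rim][:,:2].astype(np.float32)) if rim.any() else 0)
l=m&(z>.058);print('lip',l.sum(),P[l].mean(0) if l.any() else 0)
E
```

```text
clock: 2.1
ee_pos: [0.2829, 0.3185, 0.2389]
tool_rot: [-0.189, -2.959, -0.0]
ft_force: [-0.1, 0.6, -0.1]
gripper_width: 0.0921
grip_force: 0.0
clock: 3.1
ee_pos: [0.4604, 0.1502, 0.2507]
tool_rot: [0.003, -2.79, 0.0]
ft_force: [0.1, -0.1, -1.1]
gripper_width: 0.0917
grip_force: 0.0
3.1 [0.4604 0.1502 0.2507] [-0.344 -0.001 -0.939] F [ 0.1  -0.14 -1.14] M [ 0.05 -0.24 -0.02] 0.09165800098905068 0.0 [ 0.13  0.46  1.24  0.04  1.79 -1.45]
20 rows slide [-8.84, -16.44, -2.87] rot [-0.2, 0.74, 0.38]
cam [0.44757526 0.14996421 0.45890651] [-3.64587757e-02 -4.41094478e-04 -9.99335060e-01]
541 ((0.5640403032302856, 0.14771072566509247), (0.09675285220146179, 0.05981754511594772), 3.8946685791015625)
lip 30889 [0.48468535 0.14612369 0.37516788]
```

Run:
```python
from h import *
plan([.62,-.19,.20],Rt(-8.5,48),20)
```

```text
20 rows slide [-8.95, -16.34, -3.0] rot [-0.24, 1.39, 0.35]
```

```bash
python3 -m handwheel '[{"slide":[-9,-16.3,-3],"delta_rot":[-0.24,1.4,0.35],"grip":0},{"slide":[-9,-16.3,-3],"delta_rot":[-0.24,1.4,0.35],"grip":0},{"slide":[-9,-16.3,-3],"delta_rot":[-0.24,1.4,0.35],"grip":0},{"slide":[-9,-16.3,-3],"delta_rot":[-0.24,1.4,0.35],"grip":0},{"slide":[-9,-16.3,-3],"delta_rot":[-0.24,1.4,0.35],"grip":0},{"slide":[-9,-16.3,-3],"delta_rot":[-0.24,1.4,0.35],"grip":0},{"slide":[-9,-16.3,-3],"delta_rot":[-0.24,1.4,0.35],"grip":0},{"slide":[-9,-16.3,-3],"delta_rot":[-0.24,1.4,0.35],"grip":0},{"slide":[-9,-16.3,-3],"delta_rot":[-0.24,1.4,0.35],"grip":0},{"slide":[-9,-16.3,-3],"delta_rot":[-0.24,1.4,0.35],"grip":0}]' >/dev/null && python3 -m handwheel '[{"slide":[-9,-16.3,-3],"delta_rot":[-0.24,1.4,0.35],"grip":0},{"slide":[-9,-16.3,-3],"delta_rot":[-0.24,1.4,0.35],"grip":0},{"slide":[-9,-16.3,-3],"delta_rot":[-0.24,1.4,0.35],"grip":0},{"slide":[-9,-16.3,-3],"delta_rot":[-0.24,1.4,0.35],"grip":0},{"slide":[-9,-16.3,-3],"delta_rot":[-0.24,1.4,0.35],"grip":0},{"slide":[-9,-16.3,-3],"delta_rot":[-0.24,1.4,0.35],"grip":0},{"slide":[-9,-16.3,-3],"delta_rot":[-0.24,1.4,0.35],"grip":0},{"slide":[-9,-16.3,-3],"delta_rot":[-0.24,1.4,0.35],"grip":0},{"slide":[-9,-16.3,-3],"delta_rot":[-0.24,1.4,0.35],"grip":0},{"slide":[-9,-16.3,-3],"delta_rot":[-0.24,1.4,0.35],"grip":0}]'
python3 - <<'E'
from h import *
pose()
cal=get_calibration('wrist');im,d=read_camera('wrist');cv2.imwrite('pics/w2.png',im);np.save('w2d.npy',d);np.save('w2c.npy',cal,allow_pickle=True)
Rc=R.from_rotvec(np.ravel(cal['rvec'])).inv();print('cam',-Rc.apply(np.ravel(cal['tvec'])),Rc.as_matrix()[:,2])
for q in ['groove','slat_top','stand']:
    for r in tip_of('wrist',q):
        u,v=np.array(r['uv']).astype(int)
        print(q,r['p'],r['uv'],world(cal,*r['uv'],d[v,u]))
P,u,v=cloud(cal,d);x,y,z=P.T
f=(x>.48)&(x<.55)&(y>-.31)&(y<-.05)&(z>.03)&(z<.19)
print('n',f.sum())
# face plane: fit x=a+b*y with RANSAC via histogram of x-tan*y
best=max(((np.histogram(x[f]-b*(y[f]+.183),bins=np.arange(.48,.55,.001))[0].max(),b) for b in np.arange(.05,.25,.005)))
b=best[1];h,e=np.histogram(x[f]-b*(y[f]+.183),bins=np.arange(.48,.55,.001));print('b',b,best,e[h.argmax()])
xf=x-b*(y+.183)
on=f&(abs(xf-e[h.argmax()]-.0005)<.003)
A=np.c_[np.ones(on.sum()),y[on]+.183,z[on]-.12];c=np.linalg.lstsq(A,x[on],rcond=None)[0];print('face fit',c)
hh,ee=np.histogram(z[on],bins=np.arange(.03,.19,.002));print(dict(zip(ee.round(3).tolist(),hh.tolist())))
print('y ext',np.percentile(y[on],[.5,99.5]))
E
```

```text
clock: 5.15
ee_pos: [0.5833, -0.1787, 0.191]
tool_rot: [-0.167, -2.315, -0.07]
ft_force: [0.2, 0.1, 0.8]
gripper_width: 0.0917
grip_force: 0.0
5.15 [ 0.5833 -0.1787  0.191 ] [-0.725  0.103 -0.681] F [0.22 0.06 0.76] M [-0.06 -0.43 -0.05] 0.09174413178704309 0.0 [-0.34  1.27  0.04 -0.3   2.63 -1.97]
cam [ 0.66551968 -0.19012013  0.38268174] [-0.48060735  0.06705152 -0.87436872]
groove 0.63 [304.4, 195.3] [ 0.51421318 -0.18522471  0.11482731]
slat_top 0.69 [299.2, 170.4] [ 0.51478225 -0.18739885  0.15675858]
stand 0.67 [309.0, 238.8] [ 0.51353214 -0.18485875  0.00911922]
n 22939
b 0.14999999999999997 (np.int64(7629), np.float64(0.14999999999999997)) 0.514
face fit [ 0.51437854  0.14859518 -0.00627415]
{0.03: 118, 0.032: 168, 0.034: 171, 0.036: 162, 0.038: 139, 0.04: 162, 0.042: 179, 0.044: 298, 0.046: 536, 0.048: 8, 0.05: 0, 0.052: 0, 0.054: 0, 0.056: 0, 0.058: 0, 0.06: 0, 0.062: 1, 0.064: 162, 0.066: 160, 0.068: 209, 0.07: 202, 0.072: 216, 0.074: 219, 0.076: 207, 0.078: 215, 0.08: 199, 0.082: 245, 0.084: 193, 0.086: 251, 0.088: 226, 0.09: 240, 0.092: 224, 0.094: 264, 0.096: 243, 0.098: 248, 0.1: 254, 0.102: 268, 0.104: 272, 0.106: 264, 0.108: 274, 0.11: 275, 0.112: 285, 0.114: 310, 0.116: 295, 0.118: 465, 0.12: 760, 0.122: 5, 0.124: 0, 0.126: 0, 0.128: 0, 0.13: 0, 0.132: 0, 0.134: 0, 0.136: 2, 0.138: 173, 0.14: 356, 0.142: 375, 0.144: 390, 0.146: 388, 0.148: 398, 0.15: 404, 0.152: 416, 0.154: 473, 0.156: 960, 0.158: 13, 0.16: 0, 0.162: 0, 0.164: 0, 0.166: 0, 0.168: 0, 0.17: 0, 0.172: 0, 0.174: 0, 0.176: 0, 0.178: 0, 0.18: 0, 0.182: 0, 0.184: 0, 0.186: 0}
y ext [-0.30302625 -0.06770776]
```

View pics/w2.png

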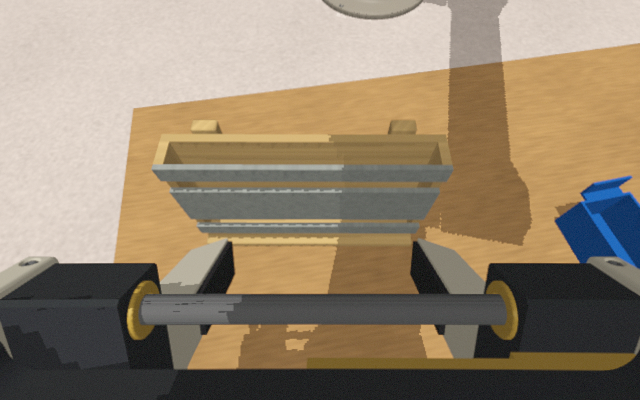

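The wrist view shows the three slats at rows 172, 204 and 228, with the upper groove at about row 187. The groove's lower edge is at z≈0.1205, and the middle of the face is at (0.514, -0.185) with yaw -8.45°. Next I'll pick up the bin.

Run:
```python
from h import *
Rp=Rt(3.5,20); g=np.array([.5767,.1488,.032]); t=g+.0188*Rp.as_matrix()[:,2]; print(t)
up=t+[0,0,.11]
plan(up,Rp,20); plan(t,Rp,10,up,Rp)
# bench bias of wrist depth
d=np.load('w2d.npy');cal=np.load('w2c.npy',allow_pickle=True).item();P,u,v=cloud(cal,d);x,y,z=P.T
m=(x<.6)&(x>.45)&(y>-.05)&(y<.1)&(z<.02);print('bench z',np.median(z[m]),m.sum())
```

```text
[0.57028201 0.14840746 0.01433378]
20 rows slide [-0.8, 16.24, 3.7] rot [0.32, -1.35, -0.5]
10 rows slide [-3.76, 0.0, 10.34] rot [0.0, 0.0, 0.0]
bench z 0.0007552739384902578 9436
```

```bash
python3 -m handwheel '[{"slide":[-0.8,16.2,3.7],"delta_rot":[0.32,-1.35,-0.5],"grip":0},{"slide":[-0.8,16.2,3.7],"delta_rot":[0.32,-1.35,-0.5],"grip":0},{"slide":[-0.8,16.2,3.7],"delta_rot":[0.32,-1.35,-0.5],"grip":0},{"slide":[-0.8,16.2,3.7],"delta_rot":[0.32,-1.35,-0.5],"grip":0},{"slide":[-0.8,16.2,3.7],"delta_rot":[0.32,-1.35,-0.5],"grip":0},{"slide":[-0.8,16.2,3.7],"delta_rot":[0.32,-1.35,-0.5],"grip":0},{"slide":[-0.8,16.2,3.7],"delta_rot":[0.32,-1.35,-0.5],"grip":0},{"slide":[-0.8,16.2,3.7],"delta_rot":[0.32,-1.35,-0.5],"grip":0},{"slide":[-0.8,16.2,3.7],"delta_rot":[0.32,-1.35,-0.5],"grip":0},{"slide":[-0.8,16.2,3.7],"delta_rot":[0.32,-1.35,-0.5],"grip":0}]' >/dev/null && python3 -m handwheel '[{"slide":[-0.8,16.2,3.7],"delta_rot":[0.32,-1.35,-0.5],"grip":0},{"slide":[-0.8,16.2,3.7],"delta_rot":[0.32,-1.35,-0.5],"grip":0},{"slide":[-0.8,16.2,3.7],"delta_rot":[0.32,-1.35,-0.5],"grip":0},{"slide":[-0.8,16.2,3.7],"delta_rot":[0.32,-1.35,-0.5],"grip":0},{"slide":[-0.8,16.2,3.7],"delta_rot":[0.32,-1.35,-0.5],"grip":0},{"slide":[-0.8,16.2,3.7],"delta_rot":[0.32,-1.35,-0.5],"grip":0},{"slide":[-0.8,16.2,3.7],"delta_rot":[0.32,-1.35,-0.5],"grip":0},{"slide":[-0.8,16.2,3.7],"delta_rot":[0.32,-1.35,-0.5],"grip":0},{"slide":[-0.8,16.2,3.7],"delta_rot":[0.32,-1.35,-0.5],"grip":0},{"slide":[-0.8,16.2,3.7],"delta_rot":[0.32,-1.35,-0.5],"grip":0}]'
python3 - <<'E'
from h import *
pose()
Rp=Rt(3.5,20); g=np.array([.5767,.1488,.032]); t=g+.0188*Rp.as_matrix()[:,2]
plan(t+[0,0,.05],Rp,5); plan(t,Rp,5,t+[0,0,.05],Rp)
E
```

```text
clock: 7.35
ee_pos: [0.5707, 0.1501, 0.1259]
tool_rot: [0.09, -2.795, 0.011]
ft_force: [-0.5, -0.7, 0.1]
gripper_width: 0.0921
grip_force: 0.0
7.35 [0.5707 0.1501 0.1259] [-0.338 -0.018 -0.941] F [-0.46 -0.74  0.08] M [ 0.1  -0.22 -0.03] 0.09211707067835014 0.0 [ 0.12  0.75  1.06  0.02  1.67 -1.52]
5 rows slide [-4.08, -0.36, 11.62] rot [0.03, 0.04, 0.04]
5 rows slide [-3.42, 0.0, 9.4] rot [0.0, 0.0, 0.0]
```

```bash
python3 -m handwheel '[{"slide":[-4.1,-0.4,11.6],"delta_rot":[0,0,0],"grip":0},{"slide":[-4.1,-0.4,11.6],"delta_rot":[0,0,0],"grip":0},{"slide":[-4.1,-0.4,11.6],"delta_rot":[0,0,0],"grip":0},{"slide":[-4.1,-0.4,11.6],"delta_rot":[0,0,0],"grip":0},{"slide":[-4.1,-0.4,11.6],"delta_rot":[0,0,0],"grip":0},{"slide":[-3.4,0,9.4],"delta_rot":[0,0,0],"grip":0},{"slide":[-3.4,0,9.4],"delta_rot":[0,0,0],"grip":0},{"slide":[-3.4,0,9.4],"delta_rot":[0,0,0],"grip":0},{"slide":[-3.4,0,9.4],"delta_rot":[0,0,0],"grip":0},{"slide":[-3.4,0,9.4],"delta_rot":[0,0,0],"grip":0}]' && python3 -m handwheel '[{"slide":[0,0,0],"delta_rot":[0,0,0],"grip":0.2},{"slide":[0,0,0],"delta_rot":[0,0,0],"grip":0.4},{"slide":[0,0,0],"delta_rot":[0,0,0],"grip":0.6},{"slide":[0,0,0],"delta_rot":[0,0,0],"grip":0.6},{"slide":[0,0,0],"delta_rot":[0,0,0],"grip":0.6},{"slide":[0,0,0],"delta_rot":[0,0,0],"grip":0.6},{"slide":[0,0,0],"delta_rot":[0,0,0],"grip":0.6},{"slide":[0,0,0],"delta_rot":[0,0,0],"grip":0.6}]' 20
python3 - <<'E'
from h import *
pose()
cal=get_calibration('wrist');im,d=read_camera('wrist');cv2.imwrite('pics/w3.png',im)
E
```

```text
clock: 8.35
ee_pos: [0.5688, 0.1463, 0.0114]
tool_rot: [0.088, -2.789, 0.012]
ft_force: [-0.4, -0.4, 0.1]
gripper_width: 0.0917
grip_force: 0.0
clock: 9.15
ee_pos: [0.569, 0.1465, 0.0127]
tool_rot: [0.088, -2.789, 0.011]
ft_force: [0.5, 1.9, 4.2]
gripper_width: 0.0596
grip_force: 20.0
9.15 [0.569  0.1465 0.0127] [-0.343 -0.019 -0.939] F [0.47 1.94 4.18] M [ 0.32 -0.08 -0.06] 0.059573414046154315 20.002431571483612 [ 0.11  0.86  1.18  0.02  1.46 -1.53]
```

View pics/w3.png

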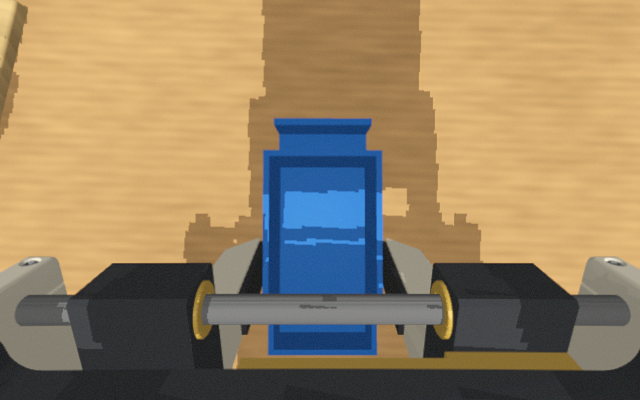

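The fingers hold the bin squarely by its side walls, with the lip at rows 118-130 and the rim at row 153. I'll measure the lip in the tool frame, then lift.

```bash
cat >> h.py <<'E'
def lipmeas():
    """bin geometry in tool frame from wrist camera: prints lip-top & tongue & tilt"""
    s=observe();cal=get_calibration('wrist');im,d=read_camera('wrist')
    T=R.from_rotvec(s['tool_rot']);p=np.array(s['ee_pos'])
    b,g,r=[im[...,i].astype(int) for i in range(3)]
    mask=(b>r+40)
    P,u,v=cloud(cal,d,mask); Q=T.inv().apply(P-p)*1000
    return Q,u,v,im,d,s
E
python3 - <<'E'
from h import *
Q,u,v,im,d,s=lipmeas()
def fit(Q,u,v,level):
    # bin frame guess: rotate tool frame by level about y so that bin axes: xb fwd, zb up
    a=np.radians(level); xb=np.array([-np.cos(a),0,-np.sin(a)])  # placeholder sign checked below
    return xb
T=R.from_rotvec(s['tool_rot']);p=np.array(s['ee_pos'])
W=T.apply(Q/1000)+p
m=(W[:,2]>.06)&(W[:,2]<.08); print('lip pts',m.sum(),W[m].mean(0),np.percentile(W[m],[3,97],axis=0))
top=m&(W[:,2]>.0665); print('lip top',W[top].mean(0),W[top][:,2].max()); 
rim=(W[:,2]>.043)&(W[:,2]<.055)&(W[:,0]<.61); print('rim z',np.median(W[rim,2]),cv2.minAreaRect(W[rim][:,:2].astype(np.float32)))
ins=(W[:,2]<.01)&(W[:,0]<.62)&(abs(W[:,1]-.146)<.02);A=np.c_[W[ins][:,0]-.57,W[ins][:,1]-.147,np.ones(ins.sum())];print('floor',np.linalg.lstsq(A,W[ins,2],rcond=None)[0])
# front face of the lip: plane
f=m&(W[:,2]<.067);print('lipface x',np.median(W[f,0]))
print('world axes of tool',T.as_matrix().round(3).tolist())
Rp=T
plan(p+[0,0,.08],T,8)
E
```

```text
lip pts 976 [0.51732507 0.14289308 0.06714281] [[0.51500923 0.12242179 0.06079516]
 [0.51914376 0.16343541 0.07018661]]
lip top [0.51701398 0.14297153 0.06885518] 0.07120451408009643
rim z 0.05001150823587359 ((0.5583710670471191, 0.1452496498823166), (0.08172275125980377, 0.06079275533556938), 3.627685546875)
floor [-0.00112953 -0.00090687  0.00312247]
lipface x 0.5180374510980782
world axes of tool [[-0.937, -0.062, -0.343], [-0.06, 0.998, -0.018], [0.344, 0.003, -0.939]]
8 rows slide [3.44, 0.03, -9.39] rot [-0.0, -0.0, -0.0]
```

```bash
cat > path.py <<'E'
import numpy as np
from scipy.sparse import coo_matrix
from scipy.sparse.csgraph import dijkstra
def seg(a,b): n=int(np.hypot(b[0]-a[0],b[1]-a[1])*2)+1; return np.linspace(a,b,n+1)
pol=[(0,0),(0,47),(-11,47),(-11,69),(-8,69),(-8,50),(0,50)]
pts=np.vstack([seg(pol[i],pol[i+1]) for i in range(len(pol)-1)]+[seg((0,0),(60,0))])
def sd(p,x0,x1,z0,z1):
    q=np.stack([np.abs(p[...,0]-(x0+x1)/2)-(x1-x0)/2,np.abs(p[...,1]-(z0+z1)/2)-(z1-z0)/2],-1)
    return np.linalg.norm(np.maximum(q,0),axis=-1)+np.minimum(q.max(-1),0)
def clear(lx,lz,th):  # lip top (-9.5,69) located at lx,lz (face/edge frame), th deg front up
    a=np.radians(th);q=pts-[-9.5,69]
    p=np.stack([q[:,0]*np.cos(a)-q[:,1]*np.sin(a),q[:,0]*np.sin(a)+q[:,1]*np.cos(a)],-1)
    P=p+np.stack([lx,lz],-1)[...,None,:]
    return np.minimum(np.minimum(sd(P,-5,0,-56,0),sd(P,-5,0,18,36)),P[...,0]+28).min(-1)
if __name__=='__main__':
    X=np.arange(-22,31,1.);Z=np.arange(-6,41,1.);TH=np.arange(0,51,2.)
    C=np.stack([clear(*np.meshgrid(X,Z,indexing='ij'),t) for t in TH],-1)
    sh=C.shape; idx=np.arange(C.size).reshape(sh); r=[];c=[];w=[]
    cost=1/np.maximum(C-.15,.02)**2+.02
    for d in np.ndindex(3,3,3):
        d=np.array(d)-1
        if not d.any(): continue
        s1=tuple(slice(max(0,-k),n-max(0,k)) for k,n in zip(d,sh));s2=tuple(slice(max(0,k),n-max(0,-k)) for k,n in zip(d,sh))
        ok=(C[s1]>.15)&(C[s2]>.15)
        r.append(idx[s1][ok]);c.append(idx[s2][ok]);w.append((cost[s1]+cost[s2])[ok]*np.linalg.norm(d))
    G=coo_matrix((np.concatenate(w),(np.concatenate(r),np.concatenate(c))),shape=(C.size,)*2).tocsr()
    st=idx[np.argmin(abs(X-25)),np.argmin(abs(Z-2)),20];en=idx[np.argmin(abs(X+8)),np.argmin(abs(Z-24)),0]
    D,pr=dijkstra(G,indices=st,return_predecessors=True)
    k=en;L=[]
    while k>=0: L.append(k);k=pr[k]
    for k in L[::-1]:
        i,j,t=np.unravel_index(k,sh);print((X[i],Z[j],TH[t]),round(C[i,j,t],2),end='; ')
E
python3 path.py
```

```text
(np.float64(25.0), np.float64(2.0), np.float64(40.0)) 23.87; (np.float64(24.0), np.float64(3.0), np.float64(42.0)) 22.97; (np.float64(23.0), np.float64(4.0), np.float64(44.0)) 22.12; (np.float64(22.0), np.float64(5.0), np.float64(46.0)) 21.32; (np.float64(21.0), np.float64(6.0), np.float64(48.0)) 20.58; (np.float64(20.0), np.float64(7.0), np.float64(50.0)) 19.91; (np.float64(19.0), np.float64(8.0), np.float64(50.0)) 19.29; (np.float64(18.0), np.float64(9.0), np.float64(50.0)) 18.76; (np.float64(17.0), np.float64(10.0), np.float64(50.0)) 18.32; (np.float64(16.0), np.float64(10.0), np.float64(50.0)) 17.45; (np.float64(15.0), np.float64(10.0), np.float64(50.0)) 16.59; (np.float64(14.0), np.float64(10.0), np.float64(50.0)) 15.76; (np.float64(13.0), np.float64(10.0), np.float64(50.0)) 14.94; (np.float64(12.0), np.float64(10.0), np.float64(50.0)) 14.15; (np.float64(11.0), np.float64(10.0), np.float64(50.0)) 13.38; (np.float64(10.0), np.float64(10.0), np.float64(50.0)) 12.65; (np.float64(9.0), np.float64(10.0), np.float64(50.0)) 11.95; (np.float64(8.0), np.float64(10.0), np.float64(50.0)) 1
[... 2120 characters left out ...]
5.0), np.float64(22.0)) 4.93; (np.float64(-14.0), np.float64(25.0), np.float64(20.0)) 4.56; (np.float64(-13.0), np.float64(25.0), np.float64(18.0)) 3.95; (np.float64(-13.0), np.float64(25.0), np.float64(16.0)) 3.9; (np.float64(-12.0), np.float64(25.0), np.float64(14.0)) 3.6; (np.float64(-11.0), np.float64(25.0), np.float64(12.0)) 2.92; (np.float64(-11.0), np.float64(25.0), np.float64(10.0)) 3.01; (np.float64(-10.0), np.float64(25.0), np.float64(8.0)) 2.48; (np.float64(-10.0), np.float64(25.0), np.float64(6.0)) 2.17; (np.float64(-9.0), np.float64(24.0), np.float64(4.0)) 2.07; (np.float64(-9.0), np.float64(24.0), np.float64(2.0)) 1.35; (np.float64(-8.0), np.float64(24.0), np.float64(0.0)) 1.5;
```

```bash
python3 -m handwheel '[{"slide":[3.4,0,-9.4],"delta_rot":[0,0,0],"grip":0.6},{"slide":[3.4,0,-9.4],"delta_rot":[0,0,0],"grip":0.6},{"slide":[3.4,0,-9.4],"delta_rot":[0,0,0],"grip":0.6},{"slide":[3.4,0,-9.4],"delta_rot":[0,0,0],"grip":0.6},{"slide":[6.9,0,-18.8],"delta_rot":[0,0,0],"grip":0.6},{"slide":[6.9,0,-18.8],"delta_rot":[0,0,0],"grip":0.6},{"slide":[6.9,0,-18.8],"delta_rot":[0,0,0],"grip":0.6},{"slide":[6.9,0,-18.8],"delta_rot":[0,0,0],"grip":0.6},{"slide":[6.9,0,-18.8],"delta_rot":[0,0,0],"grip":0.6},{"slide":[0,0,0],"delta_rot":[0,0,0],"grip":0.6}]'
```

```text
clock: 10.25
ee_pos: [0.5704, 0.146, 0.1556]
tool_rot: [0.088, -2.794, 0.011]
ft_force: [0.2, 0.1, -1.3]
gripper_width: 0.0595
grip_force: 20.0
```

```bash
cat >> h.py <<'E'
C=np.array([.0426,0,.0127]); F=np.array([.514,-.1853,.120]); YAW=-8.45
def target(X,Z,th,y=0,C=C,lean=20.07,F=F):
    S=R.from_euler('z',YAW,degrees=True); B=S*R.from_euler('y',-th,degrees=True)
    lip=F+S.apply([X/1e3,y/1e3,Z/1e3])
    return lip+B.apply(C-[-.0095,0,.069]), B*Rt(0,lean)
def chain(wps,ns):
    s=observe();p=np.array(s['ee_pos']);r=R.from_rotvec(s['tool_rot'])
    for w,n in zip(wps,ns):
        t=target(*w); print(w,np.round(t[0],4),end=' '); plan(*t,n,p,r); p,r=t
E
python3 - <<'E'
from h import *
Q,u,v,im,d,s=lipmeas(); pose()
T=R.from_rotvec(s['tool_rot']); p=np.array(s['ee_pos'])
W=T.apply(Q/1000)+p-np.array([.569,.1465,.0127])-(p-np.array([.569,.1465,.0127]))+np.array([.569,.1465,.0127]) # as if tool at grasp pose
m=(W[:,2]>.06)&(W[:,2]<.08);top=m&(W[:,2]>.0665)
print(m.sum(),W[m].mean(0),'top',W[top].mean(0),W[m][:,2].max(),'face x',np.median(W[m&(W[:,2]<.067),0]))
ins=(W[:,2]<.01)&(W[:,2]>-.01)&(W[:,0]<.62)&(abs(W[:,1]-.146)<.02);A=np.c_[W[ins][:,0]-.57,W[ins][:,1]-.147,np.ones(ins.sum())];print('floor',np.linalg.lstsq(A,W[ins,2],rcond=None)[0])
chain([(60,30,20),(25,9,50)],[24,10])
E
```

```text
10.3 [0.5697 0.146  0.1536] [-0.341 -0.019 -0.94 ] F [ 0.19  0.35 -2.22] M [ 0.05 -0.3   0.01] 0.0599186824721119 19.998555779457092 [ 0.11  0.73  1.03  0.02  1.73 -1.52]
952 [0.51695029 0.14298741 0.06683962] top [0.51661894 0.14301653 0.06849084] 0.07048325082055922 face x 0.5176546486352083
floor [ 0.00575142 -0.00048345  0.00310417]
(60, 30, 20) [ 0.6408 -0.2041  0.1149] 24 rows slide [-3.79, -14.47, 1.02] rot [-0.08, -0.83, 0.5]
(25, 9, 50) [ 0.6145 -0.2002  0.1327] 10 rows slide [2.2, 0.0, -2.38] rot [-0.0, -3.0, 0.0]
```

```bash
python3 -m handwheel '[{"slide":[-3.8,-14.5,1],"delta_rot":[-0.08,-0.83,0.5],"grip":0.6},{"slide":[-3.8,-14.5,1],"delta_rot":[-0.08,-0.83,0.5],"grip":0.6},{"slide":[-3.8,-14.5,1],"delta_rot":[-0.08,-0.83,0.5],"grip":0.6},{"slide":[-3.8,-14.5,1],"delta_rot":[-0.08,-0.83,0.5],"grip":0.6},{"slide":[-3.8,-14.5,1],"delta_rot":[-0.08,-0.83,0.5],"grip":0.6},{"slide":[-3.8,-14.5,1],"delta_rot":[-0.08,-0.83,0.5],"grip":0.6},{"slide":[-3.8,-14.5,1],"delta_rot":[-0.08,-0.83,0.5],"grip":0.6},{"slide":[-3.8,-14.5,1],"delta_rot":[-0.08,-0.83,0.5],"grip":0.6},{"slide":[-3.8,-14.5,1],"delta_rot":[-0.08,-0.83,0.5],"grip":0.6},{"slide":[-3.8,-14.5,1],"delta_rot":[-0.08,-0.83,0.5],"grip":0.6}]' >/dev/null && python3 -m handwheel '[{"slide":[-3.8,-14.5,1],"delta_rot":[-0.08,-0.83,0.5],"grip":0.6},{"slide":[-3.8,-14.5,1],"delta_rot":[-0.08,-0.83,0.5],"grip":0.6},{"slide":[-3.8,-14.5,1],"delta_rot":[-0.08,-0.83,0.5],"grip":0.6},{"slide":[-3.8,-14.5,1],"delta_rot":[-0.08,-0.83,0.5],"grip":0.6},{"slide":[-3.8,-14.5,1],"delta_rot":[-0.08,-0.83,0.5],"grip":0.6},{"slide":[-3.8,-14.5,1],"delta_rot":[-0.08,-0.83,0.5],"grip":0.6},{"slide":[-3.8,-14.5,1],"delta_rot":[-0.08,-0.83,0.5],"grip":0.6},{"slide":[-3.8,-14.5,1],"delta_rot":[-0.08,-0.83,0.5],"grip":0.6},{"slide":[-3.8,-14.5,1],"delta_rot":[-0.08,-0.83,0.5],"grip":0.6},{"slide":[-3.8,-14.5,1],"delta_rot":[-0.08,-0.83,0.5],"grip":0.6}]' >/dev/null && python3 -m handwheel '[{"slide":[-3.8,-14.5,1],"delta_rot":[-0.08,-0.83,0.5],"grip":0.6},{"slide":[-3.8,-14.5,1],"delta_rot":[-0.08,-0.83,0.5],"grip":0.6},{"slide":[-3.8,-14.5,1],"delta_rot":[-0.08,-0.83,0.5],"grip":0.6},{"slide":[-3.8,-14.5,1],"delta_rot":[-0.08,-0.83,0.5],"grip":0.6},{"slide":[0,0,0],"delta_rot":[0,0,0],"grip":0.6}]'
python3 - <<'E'
from h import *
pose(); chain([(40,9,50)],[12])
E
```

```text
clock: 12.8
ee_pos: [0.6397, -0.2073, 0.1137]
tool_rot: [-0.237, -3.13, 0.002]
ft_force: [0.7, -0.5, -1.7]
gripper_width: 0.0597
grip_force: 20.0
12.8 [ 0.6397 -0.2073  0.1137] [-0.003 -0.001 -1.   ] F [ 0.74 -0.48 -1.7 ] M [0.09 0.02 0.02] 0.05965592862482348 19.998435974121094 [-0.43  0.68  1.18 -0.    1.29 -1.84]
(40, 9, 50) [ 0.6294 -0.2024  0.1327] 12 rows slide [0.52, 0.27, -1.77] rot [-0.01, -2.51, -0.02]
```

```bash
python3 -m handwheel '[{"slide":[0.5,0.3,-1.8],"delta_rot":[0,-2.5,0],"grip":0.6},{"slide":[0.5,0.3,-1.8],"delta_rot":[0,-2.5,0],"grip":0.6},{"slide":[0.5,0.3,-1.8],"delta_rot":[0,-2.5,0],"grip":0.6},{"slide":[0.5,0.3,-1.8],"delta_rot":[0,-2.5,0],"grip":0.6},{"slide":[0.5,0.3,-1.8],"delta_rot":[0,-2.5,0],"grip":0.6},{"slide":[0.5,0.3,-1.8],"delta_rot":[0,-2.5,0],"grip":0.6},{"slide":[0.5,0.3,-1.8],"delta_rot":[0,-2.5,0],"grip":0.6},{"slide":[0.5,0.3,-1.8],"delta_rot":[0,-2.5,0],"grip":0.6},{"slide":[0.5,0.3,-1.8],"delta_rot":[0,-2.5,0],"grip":0.6},{"slide":[0.5,0.3,-1.8],"delta_rot":[0,-2.5,0],"grip":0.6}]' >/dev/null && python3 -m handwheel '[{"slide":[0.5,0.3,-1.8],"delta_rot":[0,-2.5,0],"grip":0.6},{"slide":[0.5,0.3,-1.8],"delta_rot":[0,-2.5,0],"grip":0.6},{"slide":[0,0,0],"delta_rot":[0,0,0],"grip":0.6},{"slide":[0,0,0],"delta_rot":[0,0,0],"grip":0.6}]'
python3 - <<'E'
from h import *
pose(); Q,u,v,im,d,s=lipmeas(); o1=im
T=R.from_rotvec(s['tool_rot']); p=np.array(s['ee_pos'])
B=T*Rt(0,20.07).inv()
b=B.inv().apply(T.apply(Q/1000))+C   # bin frame per model
m=(b[:,2]>.055)&(b[:,2]<.08)&(b[:,0]<.02)
print('lip in bin frame',m.sum(),b[m].mean(0) if m.any() else 0, np.percentile(b[m],[3,97],axis=0) if m.any() else 0)
ins=(abs(b[:,2])<.01)&(abs(b[:,1])<.02)&(b[:,0]>.01)&(b[:,0]<.1);print('floor',ins.sum(),np.polyfit(b[ins,0],b[ins,2],1) if ins.sum()>9 else 0)
S=R.from_euler('z',YAW,degrees=True); 
lip=p+B.apply(np.array([-.0095,0,.069])-C); print('lip in groove frame mm',S.inv().apply(lip-F)*1e3,'tilt',np.degrees(np.arccos(B.as_matrix()[2,2])))
# stand slat tops now seen by wrist
cal=get_calibration('wrist');P,u,v=cloud(cal,d);G=S.inv().apply(P-F)*1e3
k=(abs(G[:,1])<110)&(abs(G[:,0])<8)&(G[:,2]>30)&(G[:,2]<42);print('slat top',k.sum(),np.percentile(G[k],[2,50,98],axis=0) if k.any() else 0)
im2,_=read_camera('side');
cv2.imwrite('pics/c1.png',np.vstack([cv2.resize(o1,(400,250)),cv2.resize(im2[180:380,200:440],(400,333),interpolation=cv2.INTER_CUBIC)]))
chain([(5,10,50),(-3,11,50)],[7,4])
E
```

```text
clock: 14.2
ee_pos: [0.6301, -0.1995, 0.1335]
tool_rot: [0.194, 2.616, -0.053]
ft_force: [1.4, -0.5, -0.7]
gripper_width: 0.0597
grip_force: 20.0
14.2 [ 0.6301 -0.1995  0.1335] [ 0.491 -0.074 -0.868] F [ 1.35 -0.47 -0.67] M [ 0.08  0.45 -0.01] 0.059657936965349954 19.99896079301834 [-0.52  0.4   1.77  0.37  0.51 -2.22]
lip in bin frame 1205 [-9.35368256e-03  5.52818525e-06  6.52251447e-02] [[-0.01131136 -0.02044287  0.05597224]
 [-0.00849268  0.020069    0.06966416]]
floor 7152 [-0.00121903  0.00269312]
lip in groove frame mm [40.24430541  3.11930039 10.01882736] tilt 49.844069439256494
slat top 16833 [[ -5.07752218 -89.88153278  30.36192215]
 [ -3.69379738   1.31701836  36.48757677]
 [  0.29565698  93.68242999  38.0444647 ]]
(5, 10, 50) [ 0.5947 -0.1973  0.1337] 7 rows slide [4.44, -0.41, -2.55] rot [-0.01, -0.02, 0.0]
(-3, 11, 50) [ 0.5868 -0.1961  0.1347] 4 rows slide [1.61, 0.0, -1.21] rot [0.0, 0.0, 0.0]
```

View pics/c1.png

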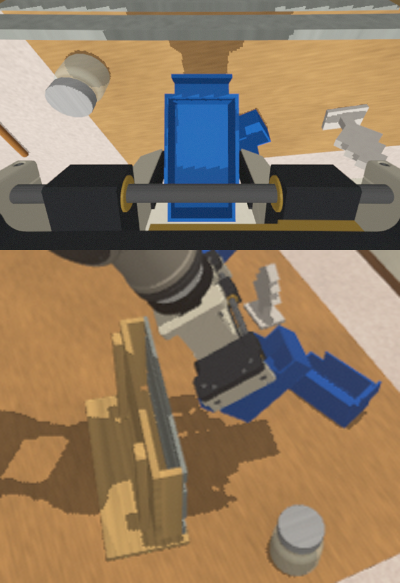

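The wrist view shows the bin tilted 50° with its lip (row 75) facing the slats. In the side view it is clear of the stand. The measured lip and slat positions agree with the model, so I'll insert.

```bash
python3 -m handwheel '[{"slide":[4.4,-0.4,-2.5],"delta_rot":[0,0,0],"grip":0.6},{"slide":[4.4,-0.4,-2.5],"delta_rot":[0,0,0],"grip":0.6},{"slide":[4.4,-0.4,-2.5],"delta_rot":[0,0,0],"grip":0.6},{"slide":[4.4,-0.4,-2.5],"delta_rot":[0,0,0],"grip":0.6},{"slide":[4.4,-0.4,-2.5],"delta_rot":[0,0,0],"grip":0.6},{"slide":[4.4,-0.4,-2.5],"delta_rot":[0,0,0],"grip":0.6},{"slide":[4.4,-0.4,-2.5],"delta_rot":[0,0,0],"grip":0.6},{"slide":[0,0,0],"delta_rot":[0,0,0],"grip":0.6},{"slide":[0,0,0],"delta_rot":[0,0,0],"grip":0.6}]'
cat >> h.py <<'E'
def lipnow():
    s=observe();T=R.from_rotvec(s['tool_rot']);p=np.array(s['ee_pos']);B=T*Rt(0,20.07).inv()
    S=R.from_euler('z',YAW,degrees=True);lip=p+B.apply(np.array([-.0095,0,.069])-C)
    x=B.as_matrix()[:,0];print('lip mm',np.round(S.inv().apply(lip-F)*1e3,2),'tilt',round(np.degrees(np.arcsin(x[2])),2))
E
python3 - <<'E'
from h import *
pose();lipnow();chain([(-3,11,50),(-9,14.5,50),(-13,18,50)],[4,4,4])
E
```

```text
clock: 15.2
ee_pos: [0.5946, -0.1974, 0.1333]
tool_rot: [0.195, 2.615, -0.054]
ft_force: [-0.8, 0.2, -1.2]
gripper_width: 0.0596
grip_force: 20.0
15.2 [ 0.5946 -0.1974  0.1333] [ 0.492 -0.075 -0.867] F [-0.82  0.25 -1.23] M [ 0.08  0.47 -0.  ] 0.05958957098295054 19.999043941497803 [-0.55  0.34  1.86  0.43  0.49 -2.31]
lip mm [ 4.83 -0.01  9.75] tilt 49.91
(-3, 11, 50) [ 0.5868 -0.1961  0.1347] 4 rows slide [1.53, 0.03, -1.27] rot [-0.03, -0.02, -0.01]
(-9, 14.5, 50) [ 0.5809 -0.1952  0.1382] 4 rows slide [0.86, -0.0, -1.51] rot [0.0, 0.0, 0.0]
(-13, 18, 50) [ 0.5769 -0.1946  0.1417] 4 rows slide [0.43, 0.0, -1.26] rot [0.0, 0.0, 0.0]
```

```bash
python3 -m handwheel '[{"slide":[1.5,0,-1.3],"delta_rot":[0,0,0],"grip":0.6},{"slide":[1.5,0,-1.3],"delta_rot":[0,0,0],"grip":0.6},{"slide":[1.5,0,-1.3],"delta_rot":[0,0,0],"grip":0.6},{"slide":[1.5,0,-1.3],"delta_rot":[0,0,0],"grip":0.6},{"slide":[0.9,0,-1.5],"delta_rot":[0,0,0],"grip":0.6},{"slide":[0.9,0,-1.5],"delta_rot":[0,0,0],"grip":0.6},{"slide":[0,0,0],"delta_rot":[0,0,0],"grip":0.6}]'
python3 - <<'E'
from h import *
pose();lipnow();chain([(-9,14.5,50),(-13,18,50),(-17,22,42)],[2,4,4])
E
```

```text
clock: 15.9
ee_pos: [0.5837, -0.1956, 0.1366]
tool_rot: [0.194, 2.615, -0.054]
ft_force: [0.2, -1.0, -0.2]
gripper_width: 0.0595
grip_force: 20.0
15.9 [ 0.5837 -0.1956  0.1366] [ 0.492 -0.075 -0.867] F [ 0.15 -0.97 -0.18] M [ 0.05  0.47 -0.03] 0.05953851798288641 19.998969733715057 [-0.56  0.32  1.88  0.43  0.49 -2.32]
lip mm [-6.14  0.12 13.03] tilt 49.9
(-9, 14.5, 50) [ 0.5809 -0.1952  0.1382] 2 rows slide [0.84, -0.02, -1.41] rot [-0.05, -0.05, -0.01]
(-13, 18, 50) [ 0.5769 -0.1946  0.1417] 4 rows slide [0.43, 0.0, -1.26] rot [0.0, 0.0, 0.0]
(-17, 22, 42) [ 0.5727 -0.194   0.135 ] 4 rows slide [1.7, 0.0, 1.02] rot [0.0, 2.0, -0.0]
```

No contact force so far. I'll continue inwards and upwards.

```bash
python3 -m handwheel '[{"slide":[0.8,0,-1.4],"delta_rot":[0,0,0],"grip":0.6},{"slide":[0.8,0,-1.4],"delta_rot":[0,0,0],"grip":0.6},{"slide":[0.4,0,-1.3],"delta_rot":[0,0,0],"grip":0.6},{"slide":[0.4,0,-1.3],"delta_rot":[0,0,0],"grip":0.6},{"slide":[0.4,0,-1.3],"delta_rot":[0,0,0],"grip":0.6},{"slide":[0.4,0,-1.3],"delta_rot":[0,0,0],"grip":0.6},{"slide":[0,0,0],"delta_rot":[0,0,0],"grip":0.6},{"slide":[0,0,0],"delta_rot":[0,0,0],"grip":0.6}]'
python3 - <<'E'
from h import *
pose();lipnow();chain([(-17,22,42),(-17,24,32),(-15,25,22)],[4,5,5])
E
```

```text
clock: 16.7
ee_pos: [0.5771, -0.1946, 0.1418]
tool_rot: [0.194, 2.615, -0.054]
ft_force: [0.4, -0.7, -1.9]
gripper_width: 0.0596
grip_force: 20.0
16.7 [ 0.5771 -0.1946  0.1418] [ 0.492 -0.075 -0.868] F [ 0.37 -0.72 -1.9 ] M [ 0.07  0.46 -0.01] 0.05955060729514693 19.99889999628067 [-0.57  0.3   1.89  0.43  0.5  -2.33]
lip mm [-12.8    0.14  18.24] tilt 49.9
(-17, 22, 42) [ 0.5727 -0.194   0.135 ] 4 rows slide [1.76, -0.01, 1.02] rot [-0.02, 1.97, -0.01]
(-17, 24, 32) [ 0.5704 -0.1937  0.1239] 5 rows slide [1.14, -0.0, 1.98] rot [-0.0, 2.0, -0.0]
(-15, 25, 22) [ 0.5678 -0.1933  0.1123] 5 rows slide [0.84, 0.0, 2.22] rot [0.0, 2.0, -0.0]
```

```bash
python3 -m handwheel '[{"slide":[1.75,0,1],"delta_rot":[0,2,0],"grip":0.6},{"slide":[1.75,0,1],"delta_rot":[0,2,0],"grip":0.6},{"slide":[1.75,0,1],"delta_rot":[0,2,0],"grip":0.6},{"slide":[1.75,0,1],"delta_rot":[0,2,0],"grip":0.6},{"slide":[1.1,0,2],"delta_rot":[0,2,0],"grip":0.6},{"slide":[1.1,0,2],"delta_rot":[0,2,0],"grip":0.6},{"slide":[1.1,0,2],"delta_rot":[0,2,0],"grip":0.6},{"slide":[1.1,0,2],"delta_rot":[0,2,0],"grip":0.6},{"slide":[1.1,0,2],"delta_rot":[0,2,0],"grip":0.6},{"slide":[0,0,0],"delta_rot":[0,0,0],"grip":0.6}]'
python3 - <<'E'
from h import *
pose();lipnow();chain([(-15,25,22),(-11.3,25,11),(-9,24.5,3)],[5,6,5])
E
```

```text
clock: 17.7
ee_pos: [0.5713, -0.1938, 0.1236]
tool_rot: [0.217, 2.928, -0.024]
ft_force: [-0.1, 0.3, -1.1]
gripper_width: 0.0598
grip_force: 20.0
17.7 [ 0.5713 -0.1938  0.1236] [ 0.202 -0.032 -0.979] F [-0.09  0.28 -1.11] M [ 0.02  0.18 -0.04] 0.05983287632795398 19.99882310628891 [-0.49  0.43  1.62  0.09  0.9  -1.96]
lip mm [-16.03   0.11  23.89] tilt 31.89
(-15, 25, 22) [ 0.5678 -0.1933  0.1123] 5 rows slide [1.01, -0.0, 2.14] rot [-0.02, 1.98, -0.01]
(-11.3, 25, 11) [ 0.564  -0.1927  0.0997] 6 rows slide [0.54, -0.0, 2.14] rot [-0.0, 1.83, 0.0]
(-9, 24.5, 3) [ 0.5595 -0.1921  0.091 ] 5 rows slide [0.53, -0.0, 1.89] rot [0.0, 1.6, 0.0]
```

```bash
python3 -m handwheel '[{"slide":[0.9,0,2.15],"delta_rot":[0,2,0],"grip":0.6},{"slide":[0.9,0,2.15],"delta_rot":[0,2,0],"grip":0.6},{"slide":[0.9,0,2.15],"delta_rot":[0,2,0],"grip":0.6},{"slide":[0.9,0,2.15],"delta_rot":[0,2,0],"grip":0.6},{"slide":[0.9,0,2.15],"delta_rot":[0,2,0],"grip":0.6},{"slide":[0.5,0,2.1],"delta_rot":[0,1.8,0],"grip":0.6},{"slide":[0.5,0,2.1],"delta_rot":[0,1.8,0],"grip":0.6},{"slide":[0.5,0,2.1],"delta_rot":[0,1.8,0],"grip":0.6},{"slide":[0,0,0],"delta_rot":[0,0,0],"grip":0.6},{"slide":[0,0,0],"delta_rot":[0,0,0],"grip":0.6}]'
python3 - <<'E'
from h import *
pose();lipnow();chain([(-11.3,25,11),(-9,24.5,3),(-8.7,24.2,0)],[3,5,3])
E
```

```text
clock: 18.7
ee_pos: [0.5661, -0.1929, 0.1061]
tool_rot: [-0.229, -3.072, -0.006]
ft_force: [0.3, 0.2, -1.2]
gripper_width: 0.0596
grip_force: 20.0
18.7 [ 0.5661 -0.1929  0.1061] [-0.061  0.008 -0.998] F [ 0.32  0.21 -1.17] M [ 0.02 -0.06 -0.  ] 0.059550133441941634 19.998596012592316 [-0.45  0.59  1.37 -0.02  1.24 -1.86]
lip mm [-13.28   0.23  25.22] tilt 16.54
(-11.3, 25, 11) [ 0.564  -0.1927  0.0997] 3 rows slide [0.5, -0.04, 2.19] rot [-0.01, 1.85, -0.02]
(-9, 24.5, 3) [ 0.5595 -0.1921  0.091 ] 5 rows slide [0.53, -0.0, 1.89] rot [0.0, 1.6, 0.0]
(-8.7, 24.2, 0) [ 0.5569 -0.1917  0.0879] 3 rows slide [0.5, 0.0, 1.25] rot [0.0, 1.0, 0.0]
```

```bash
python3 -m handwheel '[{"slide":[0.5,0,2.2],"delta_rot":[0,1.85,0],"grip":0.6},{"slide":[0.5,0,2.2],"delta_rot":[0,1.85,0],"grip":0.6},{"slide":[0.5,0,2.2],"delta_rot":[0,1.85,0],"grip":0.6},{"slide":[0.5,0,1.9],"delta_rot":[0,1.6,0],"grip":0.6},{"slide":[0.5,0,1.9],"delta_rot":[0,1.6,0],"grip":0.6},{"slide":[0.5,0,1.9],"delta_rot":[0,1.6,0],"grip":0.6},{"slide":[0.5,0,1.9],"delta_rot":[0,1.6,0],"grip":0.6},{"slide":[0,0,0],"delta_rot":[0,0,0],"grip":0.6},{"slide":[0,0,0],"delta_rot":[0,0,0],"grip":0.6}]'
python3 - <<'E'
from h import *
pose();lipnow();chain([(-8.5,24,2),(-8.5,22.5,0)],[3,4])
E
```

```text
clock: 19.6
ee_pos: [0.5606, -0.1922, 0.0928]
tool_rot: [-0.213, -2.864, -0.027]
ft_force: [1.1, 0.1, -0.9]
gripper_width: 0.0598
grip_force: 20.0
19.6 [ 0.5606 -0.1922  0.0928] [-0.264  0.038 -0.964] F [ 1.1   0.13 -0.9 ] M [ 0.01 -0.22 -0.02] 0.05979524362685142 19.998506605625153 [-0.42  0.73  1.18 -0.07  1.5  -1.82]
lip mm [-9.34  0.15 24.78] tilt 4.61
(-8.5, 24, 2) [ 0.559  -0.192   0.0896] 3 rows slide [0.2, -0.01, 1.2] rot [-0.01, 0.87, -0.03]
(-8.5, 22.5, 0) [ 0.5571 -0.1917  0.0862] 4 rows slide [0.19, 0.0, 0.95] rot [0.0, 0.5, 0.0]
```

```bash
python3 -m handwheel '[{"slide":[0.2,0,1.2],"delta_rot":[0,0.9,0],"grip":0.6},{"slide":[0.2,0,1.2],"delta_rot":[0,0.9,0],"grip":0.6},{"slide":[0.2,0,1.2],"delta_rot":[0,0.9,0],"grip":0.6},{"slide":[0.2,0,0.9],"delta_rot":[0,0.5,0],"grip":0.6},{"slide":[0.2,0,0.9],"delta_rot":[0,0.5,0],"grip":0.6},{"slide":[0.2,0,0.9],"delta_rot":[0,0.5,0],"grip":0.6},{"slide":[0,0,0],"delta_rot":[0,0,0],"grip":0.6},{"slide":[0,0,0],"delta_rot":[0,0,0],"grip":0.6}]'
python3 - <<'E'
from h import *
pose();lipnow();chain([(-8.8,22,0)],[3])
E
```

```text
clock: 20.4
ee_pos: [0.5576, -0.1917, 0.0871]
tool_rot: [-0.208, -2.79, -0.034]
ft_force: [-0.6, 0.0, -2.3]
gripper_width: 0.0597
grip_force: 20.0
20.4 [ 0.5576 -0.1917  0.0871] [-0.334  0.049 -0.941] F [-0.57  0.01 -2.33] M [ 0.03 -0.24 -0.03] 0.05972513957237633 19.998536109924316 [-0.41  0.78  1.11 -0.09  1.58 -1.82]
lip mm [-8.33  0.18 23.1 ] tilt 0.34
(-8.8, 22, 0) [ 0.5568 -0.1917  0.0857] 3 rows slide [0.09, -0.02, 0.53] rot [-0.01, 0.11, -0.03]
```

```bash
python3 -m handwheel '[{"slide":[-0.1,0,0.4],"delta_rot":[0,0,0],"grip":0.6},{"slide":[-0.1,0,0.4],"delta_rot":[0,0,0],"grip":0.6},{"slide":[-0.1,0,0.4],"delta_rot":[0,0,0],"grip":0.6},{"slide":[0,0,0],"delta_rot":[0,0,0],"grip":0.6},{"slide":[0,0,0],"delta_rot":[0,0,0],"grip":0.6}]'; python3 -c "
from h import *
pose();lipnow()"; python3 -m handwheel '[{"slide":[-0.1,0,0.3],"delta_rot":[0,0,0],"grip":0.6},{"slide":[0,0,0],"delta_rot":[0,0,0],"grip":0.6},{"slide":[0,0,0],"delta_rot":[0,0,0],"grip":0.6}]'; python3 -c "
from h import *
pose();lipnow()"
```

```text
clock: 20.9
ee_pos: [0.5576, -0.1918, 0.0861]
tool_rot: [-0.208, -2.791, -0.034]
ft_force: [1.0, 0.2, 0.9]
gripper_width: 0.0597
grip_force: 20.0
20.9 [ 0.5576 -0.1918  0.0861] [-0.334  0.049 -0.941] F [1.02 0.21 0.92] M [-0.   -0.22  0.04] 0.059667592380353185 19.99924063682556 [-0.41  0.78  1.11 -0.09  1.58 -1.82]
lip mm [-8.38  0.12 22.12] tilt 0.36
clock: 21.2
ee_pos: [0.5576, -0.1918, 0.0858]
tool_rot: [-0.208, -2.79, -0.034]
ft_force: [1.4, -0.3, 1.1]
gripper_width: 0.0597
grip_force: 20.0
21.2 [ 0.5576 -0.1918  0.0858] [-0.334  0.049 -0.941] F [ 1.39 -0.29  1.06] M [ 0.04 -0.16 -0.  ] 0.05970851570209346 19.999573230743408 [-0.41  0.78  1.11 -0.09  1.58 -1.82]
lip mm [-8.4   0.13 21.75] tilt 0.35
```

The upward force shows the tongue is resting on the slat. I'll release gently.

```bash
python3 -m handwheel '[{"slide":[0,0,0],"delta_rot":[0,0,0],"grip":0.6},{"slide":[0,0,0],"delta_rot":[0,0,0],"grip":0.6},{"slide":[0,0,0],"delta_rot":[0,0,0],"grip":0.6}]' 4 >/dev/null; python3 -m handwheel '[{"slide":[0,0,0],"delta_rot":[0,0,0],"grip":0.3},{"slide":[0,0,0],"delta_rot":[0,0,0],"grip":0.2},{"slide":[0,0,0],"delta_rot":[0,0,0],"grip":0.1},{"slide":[0,0,0],"delta_rot":[0,0,0],"grip":0},{"slide":[0,0,0],"delta_rot":[0,0,0],"grip":0},{"slide":[0,0,0],"delta_rot":[0,0,0],"grip":0}]'
python3 - <<'E'
from h import *
pose();lipnow()
im,d=read_camera('wrist');im2,_=read_camera('side')
cv2.imwrite('pics/d1.png',np.vstack([cv2.resize(im,(400,250)),cv2.resize(im2[180:380,200:440],(400,333),interpolation=cv2.INTER_CUBIC)]))
Q,u,v,im,d,s=lipmeas();T=R.from_rotvec(s['tool_rot']);W=T.apply(Q/1000)+np.array(s['ee_pos'])
G=R.from_euler('z',-YAW,degrees=True).apply(W-F)*1e3
m=(abs(G[:,1])<22)&(G[:,0]>12)&(G[:,0]<95)&(abs(G[:,2]+44)<10);A=np.c_[G[m,0],G[m,1],np.ones(m.sum())];print('floor slopes',m.sum(),np.linalg.lstsq(A,G[m,2],rcond=None)[0])
m=(abs(G[:,1])<40)&(abs(G[:,2]-3)<4)&(G[:,0]>-2)&(G[:,0]<100);print('rim',cv2.minAreaRect(G[m][:,:2].astype(np.float32)))
p=np.array(s['ee_pos']);plan(p-T.as_matrix()[:,2]*.13,T,10)
E
```

```text
clock: 22.1
ee_pos: [0.5575, -0.1917, 0.0857]
tool_rot: [-0.208, -2.79, -0.034]
ft_force: [-0.2, 0.0, 0.4]
gripper_width: 0.0915
grip_force: 0.0
22.1 [ 0.5575 -0.1917  0.0857] [-0.334  0.049 -0.941] F [-0.22  0.04  0.39] M [-0.05 -0.15  0.04] 0.09146667233522084 0.0 [-0.41  0.78  1.11 -0.09  1.58 -1.82]
lip mm [-8.47  0.16 21.65] tilt 0.34
floor slopes 7718 [-4.36170127e-02 -1.39818978e-03 -4.33232859e+01]
rim ((35.62509536743164, -0.18117904663085938), (75.2461166381836, 60.02399826049805), 0.0005035458598285913)
10 rows slide [-0.0, 0.0, -13.0] rot [-0.0, -0.0, 0.0]
```

View pics/d1.png

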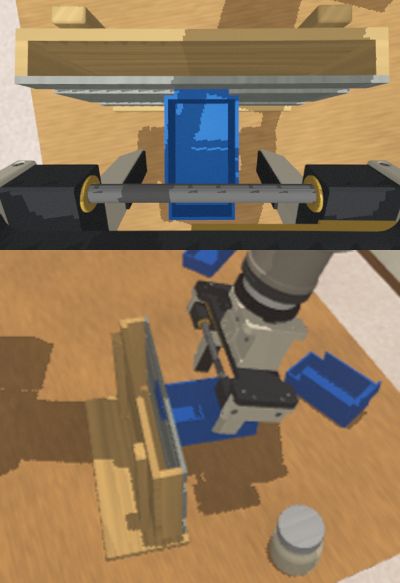

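The bin hangs in the middle of the groove, its front about 2.5° down, square to the face, and the fingers are open. I'll withdraw along the tool axis.

```bash
python3 -m handwheel '[{"slide":[0,0,-6],"delta_rot":[0,0,0],"grip":0},{"slide":[0,0,-13],"delta_rot":[0,0,0],"grip":0},{"slide":[0,0,-13],"delta_rot":[0,0,0],"grip":0},{"slide":[0,0,-13],"delta_rot":[0,0,0],"grip":0},{"slide":[0,0,-13],"delta_rot":[0,0,0],"grip":0},{"slide":[0,0,-13],"delta_rot":[0,0,0],"grip":0},{"slide":[0,0,-13],"delta_rot":[0,0,0],"grip":0},{"slide":[0,0,-13],"delta_rot":[0,0,0],"grip":0},{"slide":[0,0,-13],"delta_rot":[0,0,0],"grip":0},{"slide":[0,0,0],"delta_rot":[0,0,0],"grip":0}]'
python3 - <<'E'
from h import *
Q,u,v,im,d,s=lipmeas();T=R.from_rotvec(s['tool_rot']);W=T.apply(Q/1000)+np.array(s['ee_pos']);pose()
G=R.from_euler('z',-YAW,degrees=True).apply(W-F)*1e3
m=(abs(G[:,1])<22)&(G[:,0]>12)&(G[:,0]<95)&(abs(G[:,2]+44)<10);A=np.c_[G[m,0],G[m,1],np.ones(m.sum())];print('floor slopes',m.sum(),np.linalg.lstsq(A,G[m,2],rcond=None)[0])
m=(abs(G[:,1])<40)&(abs(G[:,2]-3)<4)&(G[:,0]>-2)&(G[:,0]<100);print('rim',cv2.minAreaRect(G[m][:,:2].astype(np.float32)))
print(sign_off())
E
```

```text
clock: 23.25
ee_pos: [0.5954, -0.1975, 0.1911]
tool_rot: [-0.208, -2.794, -0.033]
ft_force: [0.6, -0.3, 0.6]
gripper_width: 0.0918
grip_force: 0.0
23.3 [ 0.5948 -0.1973  0.1899] [-0.332  0.048 -0.942] F [ 0.56 -0.72 -0.89] M [-0.   -0.2   0.01] 0.09173237785394593 0.0 [-0.4   0.79  0.81 -0.09  1.87 -1.83]
floor slopes 3985 [-4.33776355e-02 -4.71914539e-04 -4.33708776e+01]
rim ((42.593406677246094, -0.048290252685546875), (89.03074645996094, 59.89044952392578), 0.07078120112419128)
the job is handed in; nothing more can be done
None
```

The bin is hanging in the middle of the upper groove, square to the slats with its front about 2.5° down, released with the gripper clear, and the job was handed in at about 23 s; the hand-in call returned no verdict.

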